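Dispense a tissue cassette and lay it crosswise on the case pile

ROBOT

A 7-joint arm with a two-finger parallel gripper is mounted at the origin on a cart in front of the work surface, level with it; the furniture and walls round the work are solid. World frame = base frame: x ahead of the robot, y to its left, z up, the work surface at z = 0. Lengths are in m, angles in rad, forces in N, time in s.
With the tool pointing down it reaches from about 0.4 to 0.85 m from the base axis. Payload 10.4 kg.
Tool frame: the origin (TCP) lies at the very end of the fingers, on their centre line; the grasp point (between the pads) lies 19 mm behind it; z points along the fingers, y is the line along which they close (so a half turn about z gives the same grasp; the last joint's range is limited). The gripper opens to 87 mm and grips with 3 to 60 N. Pads are 19 mm wide; open, the fingers measure 117 mm over their backs; the gripper's body (75 mm by 190 mm) begins 51 mm behind the grasp point.
Start: joints at [-1.165, 0.332, -0.065, 1.46, 0.022, 1.35, -0.088], TCP at [0.26, 0.568, 0.223] pointing down, gripper open.
Joint ranges: [-2.6, 2.6], [-0.5, 2.12], [-1.47, 1.34], [0.16, 2.42], [-1.27, 4.41], [0.06, 2.06], [-2.6, 2.6]. Speed limits (rad/s): [2.22, 2.22, 2.79, 2.79, 3.14, 3.14, 3.14].

INTERFACE

Orientations are given as a unit quaternion [x, y, z, w].
In Python, from bench import read_state, cams, workorder gives the robot as it stands.
- The arm moves only by the shell command python3 -m crank 'ROWS' [FORCE]. ROWS is text: rows parted by semicolons, each of 5 numbers parted by spaces: the shift along the tool's x, y, z scaled (see below), then the turn about the tool's z scaled (see below), then the opening, from -1 (shut) to 1 (fully open). In form: dx dy dz yaw jaw; .... A call has 1 to 10 rows; each row shifts and turns the commanded pose from where the row before left it, along the tool's axes as they then stand; what a row does not reach is not made up. The controller multiplies each number of a shift by 200 mm and each number of a turn by 90 degrees. A row lasts 1/10 s, in which the tool goes at most 50 mm and 8.59 degrees, less where a joint would pass 70% of its speed; a pose out of reach is approached as far as the arm can. A call with a number of a shift or a turn outside -1 to 1 is refused whole. A call with a gripper value outside its range is refused whole. The fingers move at their own pace and stop on an object; FORCE is the grip in N (left out, the last holds). Time passes only in rows, so rows that do not move let the fingers close. It gives the time, the measured TCP pose, the force, the opening and the grip force at its end, in the units of the state.
- read_state(): the state, without advancing time (a new reading comes with each control period).
- cams.camera(name): name is "scene" or "top"; returns a dict with "img" (480x640x3 uint8, blue, green, red), "K" (3x3 intrinsics, pixels), "xyz" and "attitude" of the camera in the world. Camera axes: x right, y down, z forward; pixel columns grow to the right and rows downward; lengths in m; the calibration is good to about 2 mm. A picture is of the moment at which its call begins. There is no depth.
- workorder.close_job(): hands the job in; it is judged then, once.
The state is a dict: "time": time; "joint_positions": joint angles; "joint_vel": joint speeds; "joint_torque": joint torques, N m; "ee_pos": TCP position; "eef_rot": TCP orientation; "ft_force": force on the tool from outside, world axes, zero at the start; "torque": the same for the moment, N m; "width": finger opening in m; "grip_force": force on a finger pad.
Only numpy, scipy, OpenCV 4.12 (cv2) and the standard library are available. Lean on these libraries where they do the work, as an engineer would, in place of code of your own. Each camera call takes 0.05 s, during which the arm holds its last target. There are 200 camera calls.

TASK

The next case needs one more tissue cassette: swing the sprung lever of the cassette dispenser towards the delivery tongue all the way to its stop and let it spring back, so that it pushes out one cassette and the next one drops down. Then take the cassette off the tongue and lay it flat and centred on top of the pile in the steel tray, crosswise to the cassette under it, so that the cases can be told apart. Do not shift the pile, and dispense no more than this one.

Things in the scene. Friction and masses are not known exactly. Their poses are not given: they have to be found in the camera images.
- dispenser: cassette dispenser, fixed; grey and aluminium base 150 x 104 mm, deck 20 mm high. Origin on the worktop under it, x to its back, y to the lever knob's side, z up. Its white open-topped magazine, 37 (x) x 48 (y) mm, top at z = 65 mm, is centred at x = -30 mm and holds a stack of four cassettes; its base begins at x = -50 mm, and only the tongue is farther forward
- delivery (a point): point on top of the delivery tongue (20 mm above the worktop) where the middle of a delivered cassette comes to lie, within 6 mm along x; dispenser frame (-70, 0, 20) mm. The tongue is 24 mm wide and ends at x = -96 mm with a 5 mm lip. A cassette on it overhangs 8 mm at each side, with nothing below, so it can be gripped by its ends, along y
- lever (a joint): the sprung lever, a steel bar 12 mm wide (top at z = 39 mm) on an upright axis, that drives the pusher: 0 rad at rest (knob at the back), 0.92 rad at its stop (knob at the front; counter-clockwise from above). It pushes back with 1.4 N at the knob at rest, 4 N at the stop, and springs home when let go. Only the end of the swing clears the cassette from the magazine
- lever_pivot (a point): point on the lever's upright axis, in the dispenser's frame at (36, -41, 37) mm
- lever_knob (a point): middle of the upright black knob at the lever's end, 19 mm across, from 48 to 84 mm above the worktop, 112 mm from the axis; this point is 66 mm above the worktop and moves with the lever. Nothing stands close behind or above the knob
- cassette_1: tissue cassette, flat white plastic 28.5 (x) x 40 (y) x 7 (z) mm with rows of slots on top; origin at the centre of its underside, z up; the last 6 mm at its +y end slope down as a writing face, so that this end wall is only 3.6 mm high. At the start the lowest in the magazine, the one to dispense, its y axis along the dispenser's y
- cassette_2: a like cassette, next above cassette_1 in the magazine; it must stay in the magazine
- tray: shallow steel tray fixed on the worktop, 150 (x) x 190 (y) x 16 mm, walls 3 mm, inner floor 3 mm above the worktop; origin at the centre of its underside. A pair of tweezers lies in it along its +y side
- pile_low: lower cassette of the pile in the tray, like cassette_1, lying on the tray's floor
- pile_top: upper cassette of the pile, like cassette_1, lying crosswise on pile_low; its top is 17 mm above the worktop
There are look-alikes about, which are no part of the job. What is shaped like the pile_top but orange or turquoise is not meant.

How it is judged:
By the outcome, as a careful person would: the job done as asked, in the order asked, and still so for the second after the job is handed in, with the robot touching nothing.
It also fails if it takes over 48 s, if anything falls off the work surface, if the arm or the gripper's body presses on something with over 40 N, if the wrist force passes 120 N, or if a joint passes its speed limit or range.

## Working session

There is one attempt and no reset: what is moved stays moved. The work goes in short steps, Python scripts to look and compute and a shell command to move; the robot and the scene stay as the last step left them, time stands still between calls to the robot, and variables do not carry over. Pictures are saved under pics/ and viewed, at most 10 in all, crops included, and the job is handed in when it is done.

```bash
mkdir -p pics; ls
python3 - <<'E'
from bench import read_state, cams
import cv2,numpy as np
np.set_printoptions(precision=4,suppress=True)
for n in("scene","top"):
    c=cams.camera(n); cv2.imwrite(f"pics/{n}0.png",c["img"]); print(n,c["K"],c["xyz"],c["attitude"])
s=read_state(); print(s)
E
```

```text
pics
scene [[503.2651   0.     325.0852]
 [  0.     503.2651 241.5122]
 [  0.       0.       1.    ]] [0.2194 0.4716 0.6573] [-0.2356  0.8846 -0.3896  0.1008]
top [[529.869    0.     322.4209]
 [  0.     529.869  249.8134]
 [  0.       0.       1.    ]] [ 0.4623 -0.0906  1.1802] [-0.7055  0.7081 -0.0058  0.0275]
{'time': 0.1, 'joint_positions': array([-1.1646,  0.3328, -0.0647,  1.4609,  0.0216,  1.3499, -0.0885]), 'joint_vel': array([ 0.0002, -0.0007, -0.0002, -0.0027,  0.0004,  0.0015, -0.0001]), 'joint_torque': array([  0.0023, -62.4538,   0.0254, -39.0717,  -0.0614,   0.0365,
         0.0001]), 'ee_pos': array([0.2597, 0.5681, 0.2218]), 'eef_rot': array([ 0.2127,  0.9771, -0.0006, -0.0001]), 'ft_force': array([0.6091, 0.6186, 0.7102]), 'torque': array([-0.0165, -0.022 ,  0.0497]), 'grip_force': 0.0, 'width': 0.08713659243272778}
```

View pics/scene0.png

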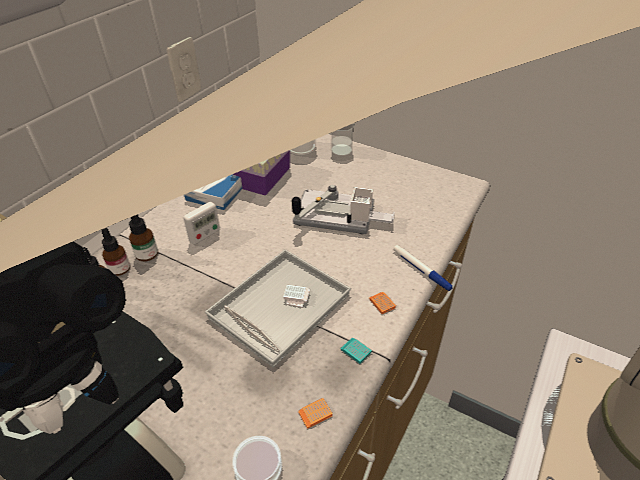

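View pics/top0.png

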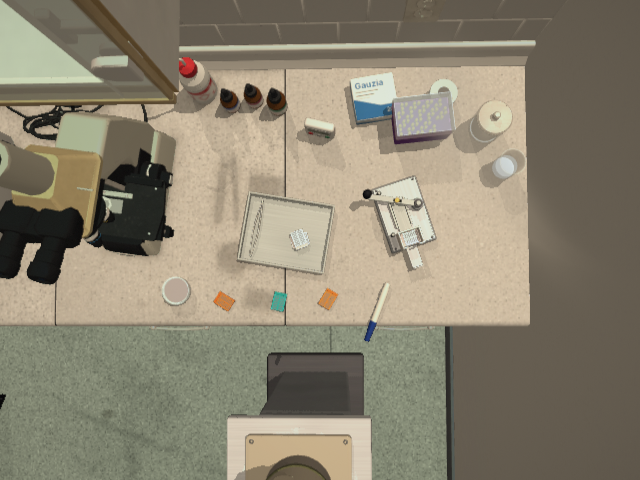

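The top view shows the dispenser at about (405,215), with the knob at (367,194) and the tongue at (415,258). The white pile is at (299,239) in the tray at (286,233). The look-alikes are orange at (224,301) and (328,299) and turquoise at (279,301). They're coloured and lie outside the tray, so the white pair in the tray is the pile meant. I'll confirm that in an enlarged crop.

Run:
```python
import cv2,numpy as np
t=cv2.imread("pics/top0.png"); s=cv2.imread("pics/scene0.png")
def cr(im,x,y,w,h,k):
    o=cv2.resize(im[y:y+h,x:x+w],None,fx=k,fy=k,interpolation=cv2.INTER_CUBIC)
    for i in range(0,w,10):
        cv2.line(o,(i*k,0),(i*k,6),(0,0,255),1); cv2.putText(o,str(x+i),(i*k,16),0,.33,(0,0,255),1)
    for i in range(0,h,10):
        cv2.line(o,(0,i*k),(6,i*k),(0,0,255),1); cv2.putText(o,str(y+i),(8,i*k+4),0,.33,(0,0,255),1)
    return o
m=np.zeros((600,800,3),np.uint8)
a=cr(t,360,170,80,104,5); m[:520,:400]=a
a=cr(t,280,220,40,40,8); m[:320,420:740]=a
a=cr(s,270,275,50,40,7); m[320:600,420:770]=a
cv2.imwrite("pics/m1.png",m)
m=cr(s,285,175,115,65,6); cv2.imwrite("pics/m2.png",m)
```

```text
(no output)
```

View pics/m1.png

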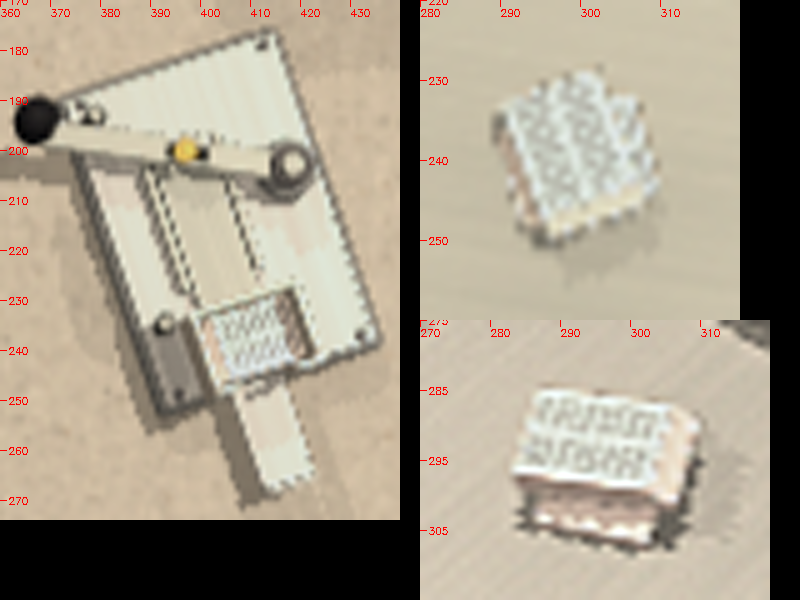

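View pics/m2.png

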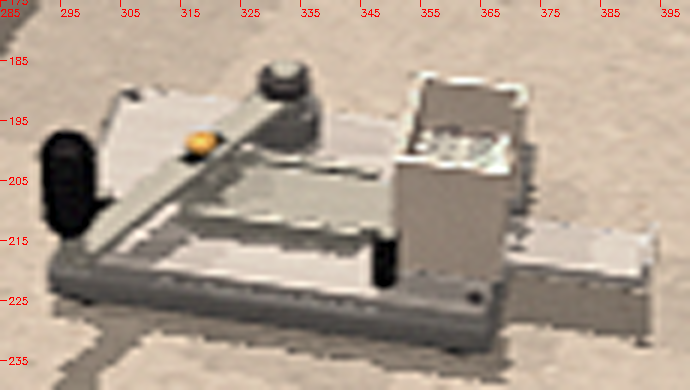

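The crops confirm the pile: two white cassettes crosswise, with pile_top's writing face towards the robot. They also show the dispenser corners. Next I'll fit the poses with both cameras.

```bash
cat > h.py <<'E'
import numpy as np
from scipy.spatial.transform import Rotation as R
from scipy.optimize import least_squares
np.set_printoptions(precision=4,suppress=True)
CAM={"s":(503.2651,325.0852,241.5122,[0.2194,0.4716,0.6573],[-0.2356,0.8846,-0.3896,0.1008]),
"t":(529.869,322.4209,249.8134,[0.4623,-0.0906,1.1802],[-0.7055,0.7081,-0.0058,0.0275])}
def proj(c,P):
    f,cx,cy,x,q=CAM[c]; p=R.from_quat(q).inv().apply(np.atleast_2d(P)-x)
    return np.c_[f*p[:,0]/p[:,2]+cx,f*p[:,1]/p[:,2]+cy]
def fit(pts,x0,z0=0):
    """pts: (cam,u,v,X,Y,Z mm) -> x,y,yaw"""
    def W(p,L): return np.r_[R.from_euler('z',p[2]).apply(L)+[p[0],p[1],z0]]
    def f(p): return np.ravel([proj(c,W(p,np.array([X,Y,Z])/1000))[0]-[u,v] for c,u,v,X,Y,Z in pts])
    r=least_squares(f,x0,loss='soft_l1'); return r.x,f(r.x).reshape(-1,2)
def ray(c,u,v,z):
    f,cx,cy,x,q=CAM[c]; d=R.from_quat(q).apply([(u-cx)/f,(v-cy)/f,1]); x=np.array(x)
    return x+d*(z-x[2])/d[2]
E
python3 - <<'E'
from h import *
D=[("t",413.5,175.5,100,-52,20),("t",435.5,238.5,-50,-52,20),("t",421.5,264.5,-96,-12,22),("t",412,268,-96,12,22),
("t",417,228,-11.5,-24,65),("t",399,233.5,-11.5,24,65),("t",404,248,-48.5,24,65),
("s",370,202.5,-48.5,24,65),("s",351.2,202.5,-11.5,24,65),("s",372.5,190.3,-48.5,-24,65),("s",355.3,187.5,-11.5,-24,65),
("s",392.5,220.8,-96,12,22),("s",394.2,213.3,-96,-12,22),("s",304.2,190.3,100,-52,20),("s",366.7,228.7,-50,52,20)]
for pts in (D,[d for d in D if d[0]=='t'],[d for d in D if d[0]=='s']):
    p,r=fit(pts,[.55,-.28,.3]); print(p, np.sqrt((r**2).mean()))
p,r=fit(D,[.55,-.28,.3]); print(r)
w=lambda L:R.from_euler('z',p[2]).apply(np.array(L)/1000)+[p[0],p[1],0]
k=ray("t",367,194,.084); ks=ray("s",285+70/6,175+185/6,.066)
print("knob",k,ks,"piv",w([36,-41,37]),np.hypot(*(k-w([36,-41,84]))[:2]),np.hypot(*(ks-w([36,-41,66]))[:2]),"deliv",w([-70,0,20]))
v=(k-w([36,-41,0])); print("lever world angle",np.arctan2(v[1],v[0]))
# pile_top corners at z=17 (top face), and end bottom edge
S=[(286,284.7),(283,297)]
print([ray("s",*q,.017)for q in S],[ray("s",*q,.0136)for q in [(309.5,291),(305,301)]])
print([ray("t",*q,.017)for q in [(290.5,234),(300.5,229)]],[ray("t",*q,.0136)for q in [(296,249.5),(308.5,244.5)]])
print("tray",[ray("t",*q,.016)for q in [(246,193.5),(334,208),(325,273),(238,261)]])
E
```

```text
[ 0.5695 -0.2338  0.3011] 1.2513661470280273
[ 0.5704 -0.2347  0.295 ] 1.4907263777816693
[ 0.5685 -0.232   0.3122] 1.011102425502095
[[-0.8197 -0.3762]
 [-1.6009  1.6233]
 [ 1.5291  1.2387]
 [ 0.4699  1.0505]
 [ 2.2925 -2.7071]
 [-1.5472 -1.33  ]
 [-1.1349  0.9359]
 [-0.4171  1.1157]
 [-0.8075 -1.5537]
 [ 0.7871 -1.4555]
 [-0.5581 -1.1469]
 [ 0.6065 -0.2532]
 [ 0.329  -0.3346]
 [-0.1413 -1.3564]
 [-0.0841  2.3431]]
knob [ 0.6297 -0.15    0.084 ] [ 0.6315 -0.1492  0.066 ] piv [ 0.616  -0.2623  0.037 ] 0.11316575979979412 0.11414338939090461 deliv [ 0.5026 -0.2546  0.02  ]
lever world angle 1.449691258005445
[array([ 0.5659, -0.0071,  0.017 ]), array([0.5551, 0.0188, 0.017 ])] [array([ 0.5251, -0.0175,  0.0136]), array([0.5201, 0.0054, 0.0136])]
[array([0.5524, 0.0154, 0.017 ]), array([ 0.5634, -0.0067,  0.017 ])] [array([0.5183, 0.0035, 0.0136]), array([ 0.5293, -0.0241,  0.0136])]
tray [array([0.6433, 0.1146, 0.016 ]), array([ 0.6095, -0.0808,  0.016 ]), array([ 0.4663, -0.0604,  0.016 ]), array([0.4933, 0.1317, 0.016 ])]
```

```bash
python3 -m crank '0 0 -0.05 -0.093 -1; 0 0 -0.05 -0.093 -1; 0 0 -0.05 -0.093 -1; 0 0 0 -0.093 -1; 0 0 0 -0.093 -1' 20; python3 -m crank '0.062 -0.2 0 0 -1; 0.062 -0.2 0 0 -1; 0.062 -0.2 0 0 -1; 0.062 -0.2 0 0 -1; 0.062 -0.2 0 0 -1'
```

```text
time: 0.6
ee_pos: [0.2598, 0.5684, 0.2525]
eef_rot: [-0.153, 0.988, -0.0, -0.0]
ft_force: [-0.3, 0.5, 0.1]
width: 0.0553
grip_force: 0.0
time: 1.1
ee_pos: [0.2598, 0.3572, 0.2521]
eef_rot: [-0.15, 0.989, -0.0, -0.0]
ft_force: [1.1, 0.0, 0.8]
width: 0.0149
grip_force: 0.0
```

```bash
python3 -m crank '-0.057 -0.21 0 0 -1; -0.057 -0.21 0 0 -1; -0.057 -0.21 0 0 -1; -0.052 -0.212 0 0 -1; -0.052 -0.212 0 0 -1; -0.052 -0.212 0 0 -1; -0.052 -0.212 0 0 -1; 0 0 0 0 -1'
python3 - <<'E'
from h import *
from bench import read_state
s=read_state();print(s['joint_positions'])
p=[.5695,-.2338,.3011]
for L in ([115,63],[101,62],[1,57]):
    w=R.from_euler('z',p[2]).apply(np.r_[L,0]/1e3)[:2]+p[:2]; d=w-s['ee_pos'][:2]
    T=R.from_quat(s['eef_rot']).inv().apply(np.r_[d,0])/.2; print(w,T)
E
```

```text
time: 1.9
ee_pos: [0.4222, 0.0941, 0.2525]
eef_rot: [-0.146, 0.989, -0.0, 0.0]
ft_force: [-0.4, 0.3, 0.5]
width: 0.0004
grip_force: 0.0
[-0.6556 -0.1363  0.3021  1.9011  0.0421  1.3707  1.5001]
[ 0.6606 -0.1395] [-0.8031 -1.4634  0.0014]
[ 0.6476 -0.1446] [-0.7331 -1.469   0.0014]
[ 0.5536 -0.1791] [-0.2333 -1.4976  0.0013]
```

```bash
python3 -m crank '-0.1 -0.183 0 0 -1; -0.1 -0.183 0 0 -1; -0.1 -0.183 0 0 -1; -0.1 -0.183 0 0 -1; -0.1 -0.183 0 0 -1; -0.1 -0.183 0 0 -1; -0.1 -0.183 0 0 -1; -0.1 -0.183 0 0 -1; 0 0 0.2 0 -1; 0 0 0 0 -1'
python3 - <<'E'
from h import *
from bench import read_state,cams
import cv2
s=read_state();print(s['joint_positions'],s['ee_pos'])
t=cams.camera("top")["img"];c=cams.camera("scene")["img"]
m=np.vstack([cv2.resize(t[120:280,330:470],(525,600))]);a=cv2.resize(c[150:250,270:410],(275,196))
cv2.imwrite("pics/m3.png",np.hstack([m,np.vstack([a,np.zeros((404,275,3),np.uint8)])]))
p=[.5695,-.2338,.3011]
w=R.from_euler('z',p[2]).apply(np.r_[115,63,0]/1e3)[:2]+p[:2]; d=w-s['ee_pos'][:2]
print(R.from_quat(s['eef_rot']).inv().apply(np.r_[d,0])/.2)
E
```

```text
time: 2.9
ee_pos: [0.658, -0.1324, 0.2067]
eef_rot: [-0.15, 0.989, 0.001, -0.004]
ft_force: [-1.2, 0.9, -1.1]
width: 0.0007
grip_force: 0.0
[-0.2582  0.4888  0.5609  1.3634 -0.2562  1.3707  2.1739] [ 0.658  -0.1324  0.2067]
[-0.0022 -0.0381 -0.0001]
```

View pics/m3.png

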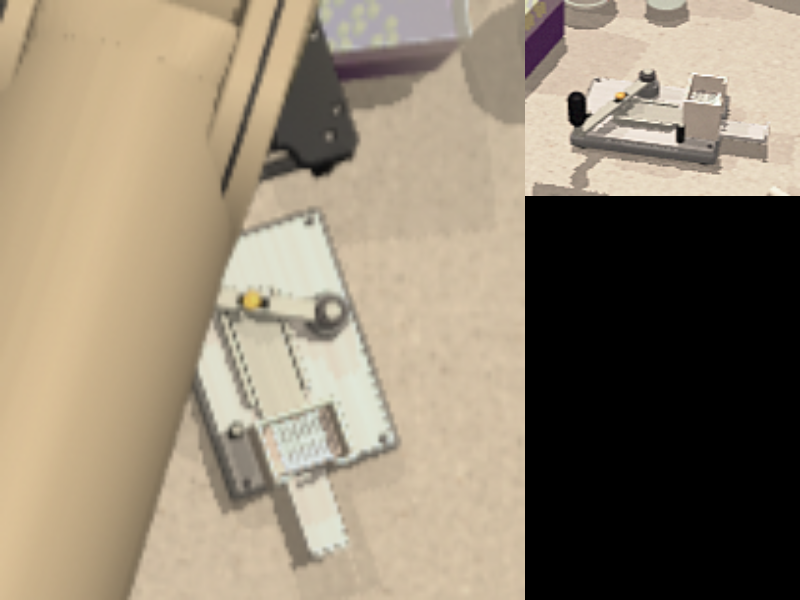

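The picture shows the gripper behind and above the knob. The lever is at rest, and the purple box is clear of the gripper body. I'll lower to knob height.

```bash
python3 -m crank '0 -0.038 0.19 0 -1; 0 0 0.19 0 -1; 0 0 0.19 0 -1; 0 0 0.18 0 -1; 0 0 0 0 -1'; python3 -m crank '0.06 0 0 0 -1; 0.03 0.01 0 0 -1; 0.03 0.01 0 0 -1; 0 0 0 0 -1'
```

```text
time: 3.5
ee_pos: [0.6599, -0.1377, 0.0596]
eef_rot: [-0.151, 0.989, 0.001, -0.003]
ft_force: [-1.0, 0.6, -0.3]
width: 0.0009
grip_force: 0.0
time: 3.9
ee_pos: [0.6388, -0.1431, 0.0646]
eef_rot: [-0.15, 0.989, -0.0, 0.001]
ft_force: [1.3, -0.5, 1.3]
width: 0.0003
grip_force: 0.9
```

```bash
python3 -m crank '0.06 0.01 0.02 0 -1; 0.06 0.01 0.01 0 -1; 0.06 0 0 0 -1; 0.06 -0.01 0 0 -1; 0.06 -0.01 0 0 -1; 0.04 -0.02 0 0 -1; 0 0 0 0 -1';  python3 - <<'E'
from h import *
from bench import read_state
s=read_state();p=[.5695,-.2338,.3011]
r=R.from_euler('z',-p[2]);print(r.apply(s['ee_pos']-[p[0],p[1],0]),r.apply(s['ft_force']))
E
```

```text
time: 4.6
ee_pos: [0.5737, -0.1679, 0.057]
eef_rot: [-0.15, 0.989, 0.0, 0.0]
ft_force: [2.0, 2.1, -0.8]
width: 0.0003
grip_force: 1.5
[0.0235 0.0617 0.057 ] [ 2.572   1.377  -0.7775]
```

```bash
cat > st.py <<'E'
from h import *
from bench import read_state
s=read_state();p=[.5695,-.2338,.3011]
r=R.from_euler('z',-p[2]);print("disp",r.apply(s['ee_pos']-[p[0],p[1],0]),r.apply(s['ft_force']),s['joint_positions'])
E
python3 -m crank '0.04 -0.01 0 0 -1; 0.04 -0.01 0 0 -1; 0 0 0 0 -1'; python3 st.py;python3 -m crank '0.02 -0.01 0 0 -1; 0 0 0 0 -1'; python3 st.py;python3 -m crank '0.02 0 0 0 -1; 0 0 0 0 -1'; python3 st.py
```

```text
time: 4.9
ee_pos: [0.56, -0.177, 0.0569]
eef_rot: [-0.15, 0.989, -0.0, 0.0]
ft_force: [4.9, 0.0, 0.5]
width: 0.0002
grip_force: 1.9
disp [0.0078 0.0571 0.0569] [ 4.6574 -1.4143  0.4636] [-0.22    0.4377  0.5538  1.7698 -0.2663  1.0084  2.3058]
time: 5.1
ee_pos: [0.5588, -0.178, 0.057]
eef_rot: [-0.151, 0.989, 0.0, 0.002]
ft_force: [7.2, 2.4, -1.5]
width: 0.0005
grip_force: 3.9
disp [0.0064 0.0565 0.057 ] [ 7.5943  0.1663 -1.4973] [-0.2172  0.4343  0.5533  1.7738 -0.2671  1.0056  2.3117]
time: 5.3
ee_pos: [0.5578, -0.1783, 0.0576]
eef_rot: [-0.151, 0.988, -0.0, 0.004]
ft_force: [18.5, 3.6, -8.0]
width: 0.0
grip_force: 8.7
disp [0.0053 0.0565 0.0576] [18.7194 -1.9996 -7.9535] [-0.2177  0.4278  0.5537  1.7807 -0.2658  0.9992  2.3139]
```

At the stop: the force rose to 18 N over about 1 mm. Now I'll let the lever return.

```bash
python3 -m crank '-0.06 0.02 0 0 -1; -0.08 0.02 0 0 -1; -0.08 0.02 0 0 -1; -0.08 0 0 0 -1; -0.08 0 0 0 -1; -0.08 -0.01 0 0 -1; -0.08 -0.01 0 0 -1; -0.08 0 0 0 -1; 0 0 0 0 -1'; python3 st.py; python3 -m crank '0 0 -0.24 0 -1;0 0 -0.24 0 -1;0 0 -0.24 0 -1; 0 0.1 0 0 -0.3;0 0 0 0 -0.3'
python3 - <<'E'
from h import *
from bench import cams
import cv2
t=cams.camera("top")["img"];c=cams.camera("scene")["img"]
cv2.imwrite("pics/t4.png",t);cv2.imwrite("pics/s4.png",c)
m=cv2.resize(t[180:280,370:450],(400,500),interpolation=cv2.INTER_CUBIC);a=cv2.resize(c[170:240,330:410],(400,350),interpolation=cv2.INTER_CUBIC)
cv2.imwrite("pics/m4.png",np.hstack([m,np.vstack([a,np.zeros((150,400,3),np.uint8)])]))
E
```

```text
time: 6.2
ee_pos: [0.6701, -0.1347, 0.0558]
eef_rot: [-0.151, 0.989, 0.0, -0.001]
ft_force: [-0.8, 0.1, 0.4]
width: 0.0005
grip_force: 0.0
disp [0.1255 0.0648 0.0558] [-0.7117  0.3659  0.4003] [-0.2251  0.6323  0.5099  1.4878 -0.328   1.1082  2.2237]
time: 6.7
ee_pos: [0.6631, -0.1148, 0.2016]
eef_rot: [-0.151, 0.988, 0.001, 0.001]
ft_force: [-0.6, 0.5, -1.0]
width: 0.0097
grip_force: 0.0
```

View pics/m4.png

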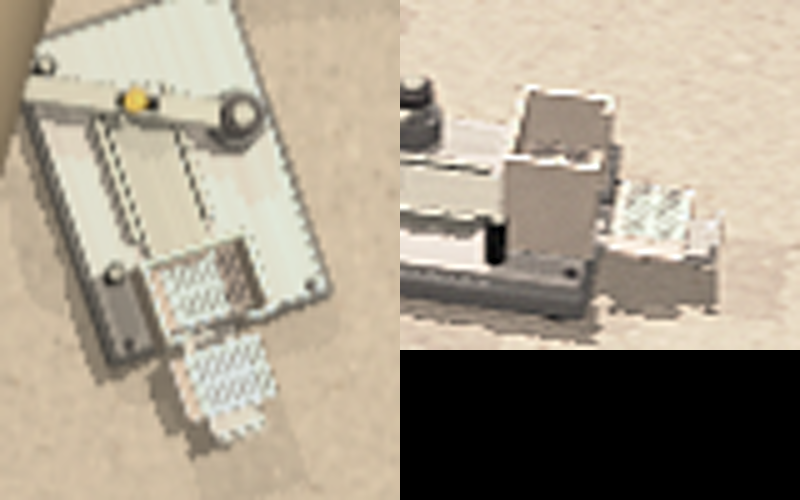

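The picture shows the cassette lying square on the tongue (top view about (415,254)). The lever is back at rest and the stack has dropped by one. Now I'll work out the grasp.

```bash
python3 - <<'E'
from h import *
p=[.5695,-.2338,.3011]; r=R.from_euler('z',-p[2])
for q in [(422.4,246.6),(425,258),(405.4,249),(408,263)]: w=ray("t",*q,.027 if q[0]>410 else .0236); print("t",w,r.apply(w-[p[0],p[1],0]))
for q in [(372,206),(388,207.6),(388,218),(371.6,217)]: w=ray("s",*q,.027); print("s",w,r.apply(w-[p[0],p[1],0]))
C=[("t",422.4,246.6,14.25,-20,7),("t",425,258,-14.25,-20,7),("t",408,263,-14.25,20,3.6),("t",405.4,250,14.25,20,3.6),
("s",372,206,14.25,-20,7),("s",388,207.6,-14.25,-20,7),("s",388,218,-14.25,14,7),("s",371.6,217,14.25,14,7)]
x,e=fit(C,[.5,-.25,.3],.02); print(x,e.ravel(), r.apply(np.r_[x[:2],0]-[p[0],p[1],0]))
E
python3 st.py
```

```text
t [ 0.5228 -0.2721  0.027 ] [-0.056  -0.0227  0.027 ]
t [ 0.498  -0.2774  0.027 ] [-0.0812 -0.0205  0.027 ]
t [ 0.5179 -0.2358  0.0236] [-0.0499  0.0134  0.0236]
t [ 0.4874 -0.2411  0.0236] [-0.0806  0.0174  0.0236]
s [ 0.5275 -0.2655  0.027 ] [-0.0495 -0.0178  0.027 ]
s [ 0.4975 -0.2769  0.027 ] [-0.0815 -0.0198  0.027 ]
s [ 0.484  -0.2473  0.027 ] [-0.0856  0.0125  0.027 ]
s [ 0.5131 -0.234   0.027 ] [-0.0539  0.0166  0.027 ]
[ 0.5056 -0.2553  0.2955] [-0.8639 -1.0365  0.5378  0.1187 -0.3606  0.5963 -1.7246  1.0775  2.1422
 -0.9001  0.2356 -0.4859 -2.0365 -0.2882 -0.0682 -1.401 ] [-0.0674 -0.0016  0.    ]
disp [0.1234 0.0845 0.1993] [ 0.4416 -0.4686 -1.179 ] [-0.2821  0.4905  0.5582  1.3764 -0.2585  1.3498  2.153 ]
```

```bash
python3 -m crank '0 0 0 0.095 0.4;0 0 0 0.095 0.4;0 0 0 0.095 0.4;0 0 0 0.095 0.4;0 0 0 0.095 0.4;0 0 0 0.095 0.4;0 0 0 0.095 0.4;0 0 0 0.095 0.4;0 0 0 0.095 0.4;0 0 0 0.095 0.4' >/dev/null; python3 -m crank '0 0 0 0.095 0.4;0 0 0 0.095 0.4;0 0 0 0.095 0.4;0 0 0 0.095 0.4;0 0 0 0.095 0.4;0 0 0 0.095 0.4;0 0 0 0.095 0.4;0 0 0 0.095 0.4;0 0 0 0.095 0.4;0 0 0 0.095 0.4'>/dev/null; python3 -m crank '0 0 0 0.095 0.4;0 0 0 0.005 0.4;0 0 0 0 0.4'
cat > to.py <<'E'
from h import *
from bench import read_state
import sys
s=read_state(); g=np.array([float(a) for a in sys.argv[1:4]])
a=R.from_quat(s['eef_rot']); x=a.as_matrix()[:,0]
print("units",a.inv().apply(g-s['ee_pos'])/.2,"tool x at deg",np.degrees(np.arctan2(x[1],x[0])),s['joint_positions'])
E
python3 to.py .505 -.2545 .12
```

```text
time: 9.1
ee_pos: [0.6628, -0.1174, 0.1995]
eef_rot: [0.988, 0.152, -0.001, 0.0]
ft_force: [-0.2, 0.2, 0.2]
width: 0.0612
grip_force: 0.0
units [-0.9573  0.4172  0.3995] tool x at deg 17.44854964242591 [-0.6154  0.7322  1.1911  1.3931 -0.6732  1.4593 -0.7138]
```

```bash
python3 -m crank '-0.191 0.083 0.04 0 0.4;-0.191 0.083 0.08 0 0.4;-0.191 0.083 0.08 0 0.4;-0.191 0.083 0.1 0 0.4;-0.191 0.083 0.1 0 0.4;0 0 0 0 0.4;0 0 0 0 0.4'; python3 to.py .505 -.2545 .016
```

```text
time: 9.8
ee_pos: [0.5048, -0.2531, 0.1203]
eef_rot: [0.989, 0.151, -0.0, -0.001]
ft_force: [0.9, 0.4, 0.4]
width: 0.0609
grip_force: 0.0
units [-0.0011  0.0075  0.5213] tool x at deg 17.33108087324199 [-0.5589  0.5801  1.2494  1.7941 -0.5901  1.2099 -0.4026]
```

```bash
python3 -m crank '0 0.0075 0.15 0 0.4;0 0 0.15 0 0.4;0 0 0.12 0 0.4;0 0 0.07 0 0.4;0 0 0.03 0 0.4;0 0 0 0 0.4;0 0 0 0 0.4'; python3 to.py .505 -.2545 .016;  python3 - <<'E'
from h import *
from bench import cams
import cv2
t=cams.camera("top")["img"];c=cams.camera("scene")["img"]
m=cv2.resize(t[200:300,370:450],(400,500),interpolation=cv2.INTER_CUBIC);a=cv2.resize(c[170:240,330:410],(400,350),interpolation=cv2.INTER_CUBIC)
cv2.imwrite("pics/m5.png",np.hstack([m,np.vstack([a,np.zeros((150,400,3),np.uint8)])]))
E
```

```text
time: 10.5
ee_pos: [0.5069, -0.2543, 0.0175]
eef_rot: [0.989, 0.151, 0.001, 0.0]
ft_force: [-0.1, 0.1, 1.3]
width: 0.0604
grip_force: 0.0
units [-0.0093 -0.0017  0.0074] tool x at deg 17.320810524119814 [-0.4507  0.6946  1.094   1.8649 -0.7195  1.0417 -0.3248]
```

View pics/m5.png

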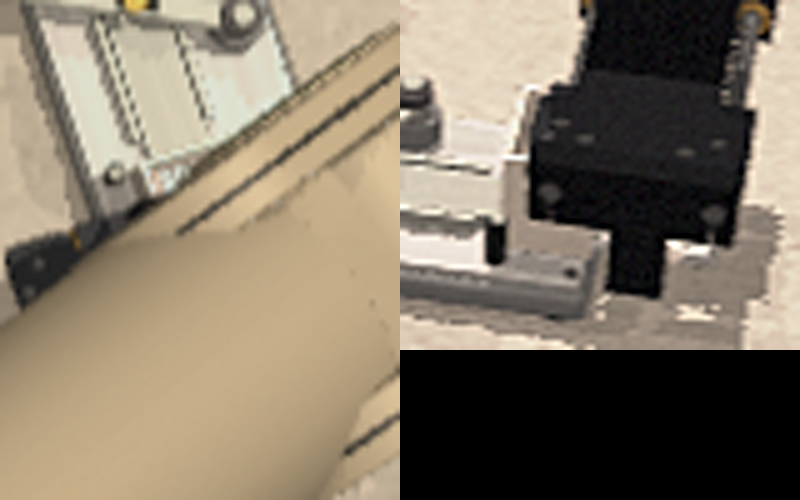

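The picture shows the finger beside the +y end of the cassette, about 3 mm too far back. I'll shift it and grip.

```bash
python3 -m crank '-0.014 0 0.009 0 0.4;0 0 0 0 0.4;0 0 0 0 -1;0 0 0 0 -1;0 0 0 0 -1;0 0 0 0 -1;0 0 0 0 -1;0 0 0 0 -1;0 0 0 0 -1' 12; python3 to.py .505 -.2545 .016
```

```text
time: 11.5
ee_pos: [0.5035, -0.2549, 0.0148]
eef_rot: [0.989, 0.15, 0.0, -0.0]
ft_force: [1.2, 0.8, 0.5]
width: 0.0393
grip_force: 12.0
units [ 0.0077  0.0005 -0.0062] tool x at deg 17.282608838252237 [-0.4486  0.6942  1.0923  1.8724 -0.721   1.0361 -0.3197]
```

```bash
python3 -m crank '0 0 -0.03 0 -1;0 0 -0.06 0 -1;0 0 -0.1 0 -1;0 0 -0.15 0 -1;0 0 -0.15 0 -1;0 0 -0.05 0 -1;0 0 0 0 -1'; python3 to.py .5415 0 .12
```

```text
time: 12.2
ee_pos: [0.5042, -0.2552, 0.1244]
eef_rot: [0.989, 0.15, 0.001, 0.0]
ft_force: [0.4, -0.4, 0.3]
width: 0.0402
grip_force: 12.0
units [ 0.5574 -1.1631  0.0219] tool x at deg 17.28806635191273 [-0.5582  0.5692  1.2498  1.792  -0.5796  1.2105 -0.407 ]
```

```bash
python3 -m crank '0.075 -0.155 0 0 -1;0.075 -0.155 0 0 -1;0.075 -0.155 0 0 -1;0.075 -0.155 0 0 -1;0.075 -0.155 0 0 -1;0 0 0 0 -1;0 0 0 0 -1'
python3 - <<'E'
from h import *
from bench import cams,read_state
import cv2
s=read_state();c=cams.camera("scene")["img"];t=cams.camera("top")["img"];cv2.imwrite("pics/s6.png",c);cv2.imwrite("pics/t6.png",t)
P=s['ee_pos'];a=R.from_quat(s['eef_rot']);print(P)
u=proj("s",P)[0];print(u)
def cr(im,x,y,w,h,k):
    o=cv2.resize(im[y:y+h,x:x+w],None,fx=k,fy=k,interpolation=cv2.INTER_CUBIC)
    for i in range(0,w,10):
        cv2.line(o,(i*k,0),(i*k,6),(0,0,255),1); cv2.putText(o,str(x+i),(i*k,16),0,.33,(0,0,255),1)
    for i in range(0,h,10):
        cv2.line(o,(0,i*k),(6,i*k),(0,0,255),1); cv2.putText(o,str(y+i),(8,i*k+4),0,.33,(0,0,255),1)
    return o
m=np.zeros((600,800,3),np.uint8)
m[:480,:390]=cr(c,int(u[0])-32,int(u[1])-45,65,80,6)
t0=cv2.imread("pics/top0.png")
m[:300,400:800]=cr(c,275,275,40,30,10)
m[300:600,400:800]=cr(t0,280,224,40,30,10)
cv2.imwrite("pics/m6.png",m)
E
```

```text
time: 12.9
ee_pos: [0.5286, -0.0838, 0.1219]
eef_rot: [0.989, 0.151, -0.001, -0.0]
ft_force: [0.3, -0.9, -0.0]
width: 0.0394
grip_force: 12.0
[ 0.5286 -0.0838  0.1219]
[327.3469 220.177 ]
```

View pics/m6.png

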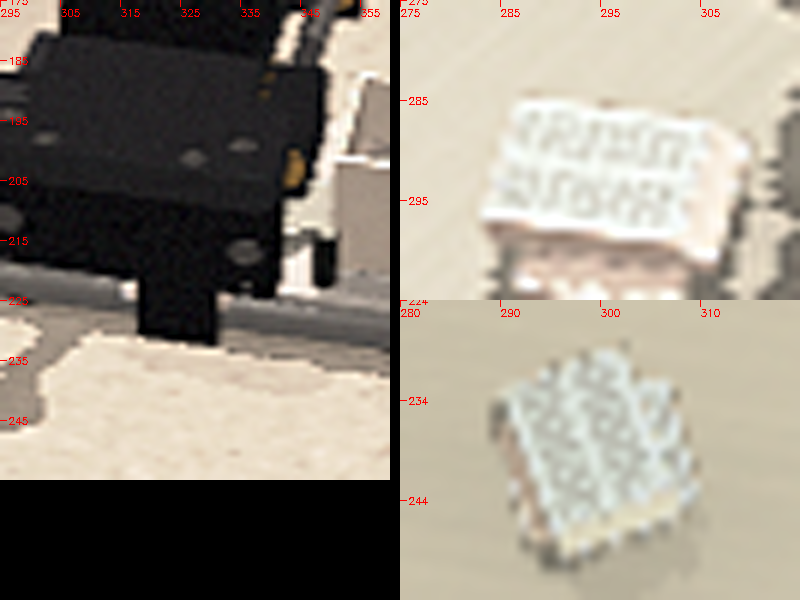

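The picture shows slivers of the cassette on both sides of the finger at (317,223) and (331,223), so it is about centred in the grip. The pile_top corners are clear in both views, so I'll fit its pose.

```bash
python3 - <<'E'
from h import *
S=[("s",286,284.8,-14.25,-20,7),("s",283.3,297,14.25,-20,7),("s",309.2,290.5,-14.25,20,3.6),("s",306,301,14.25,20,3.6),("s",305.5,287.3,-14.25,14,7)]
T=[("t",290.8,232.8,14.25,-20,7),("t",301.5,228.6,-14.25,-20,7),("t",296,249,14.25,20,3.6),("t",308.7,243.8,-14.25,20,3.6)]
for C in (S+T,S,T):
    x,e=fit(C,[.54,0,1.87],.010); print(x,x[2]-np.pi/2,np.abs(e).max())
    if len(C)==9: print(e.ravel())
print(proj("s",[.5415,0,.017]))
E
python3 to.py .5415 0 .05
```

```text
[ 0.5421 -0.002   1.9392] 0.36844387946735724 2.1195173862873844
[ 0.3365 -0.4157 -0.4486 -0.2288  0.0716 -2.1195  0.3434 -0.1054  0.2899
 -0.6577 -1.7234 -0.2095 -0.3988 -0.7158 -0.2724  0.5281 -0.9582  1.0315]
[ 0.5416 -0.0007  1.9279] 0.35705691988358734 1.4479532327075049
[ 0.5424 -0.0037  1.947 ] 0.3761833209089016 0.9768805262965543
[[295.8324 292.736 ]]
units [ 0.1896 -0.3893  0.3612] tool x at deg 17.206761111366397 [-0.9452  0.5019  1.2905  1.868  -0.5237  1.1771 -0.7439]
```

```bash
python3 -m crank '0.09 -0.19 0.05 -0.042 -1;0.09 -0.18 0.1 0 -1;0 0 0.1 0 -1;0 0 0.05 0 -1;0 0 0 0 -1;0 0 0 0 -1'; python3 to.py .541 -.0025 .022
```

```text
time: 13.6
ee_pos: [0.5389, -0.0049, 0.0634]
eef_rot: [0.983, 0.181, 0.0, 0.0]
ft_force: [-0.2, -0.1, -0.3]
width: 0.0395
grip_force: 12.0
units [ 0.0141 -0.0074  0.207 ] tool x at deg 20.88382407358635 [-1.0103  0.5739  1.1849  1.9103 -0.6071  1.0781 -0.7793]
```

```bash
python3 -m crank '0.014 -0.008 0.1 0 -1;0 0 0.08 0 -1;0 0 0.027 0 -1;0 0 0 0 -1;0 0 0 0 -1;0 0 0 0 -1'; python3 to.py .541 -.0025 .012
python3 - <<'E'
from h import *
from bench import cams
import cv2
c=cams.camera("scene")["img"]
cv2.imwrite("pics/m7.png",cv2.resize(c[240:330,240:360],(800,600),interpolation=cv2.INTER_CUBIC))
E
```

```text
time: 14.2
ee_pos: [0.5412, -0.0005, 0.022]
eef_rot: [0.983, 0.183, 0.0, -0.0]
ft_force: [0.1, -0.1, -0.2]
width: 0.0398
grip_force: 12.0
units [-0.0046  0.0088  0.05  ] tool x at deg 21.048446073521685 [-0.9583  0.6281  1.1085  1.9302 -0.6696  1.0115 -0.7458]
```

View pics/m7.png

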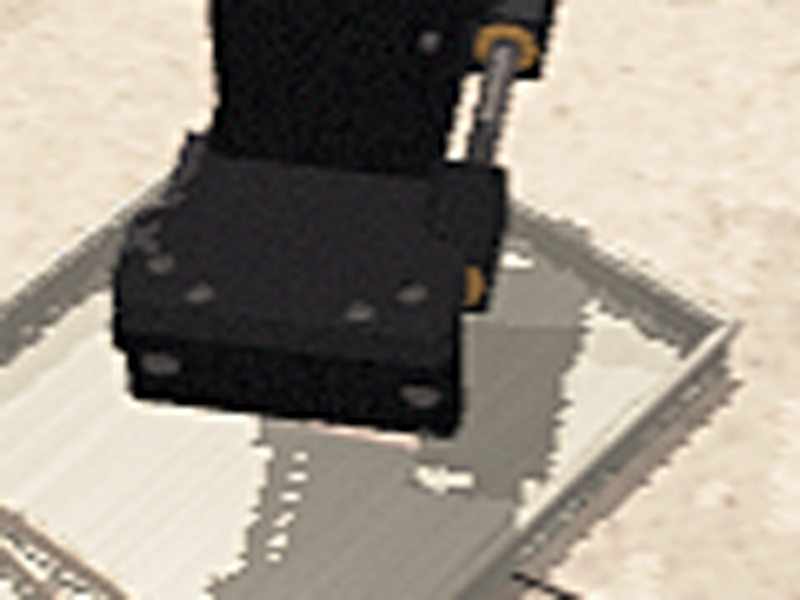

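The gripper hides the pile here, so I'll rely on the fit and watch the force while lowering.

```bash
python3 -m crank '-0.004 0.009 0 0 -1;0 0 0.02 0 -1;0 0 0.015 0 -1;0 0 0 0 -1;0 0 0 0 -1'; python3 -m crank '0 0 0.006 0 -1;0 0 0 0 -1'; python3 -m crank '0 0 0.006 0 -1;0 0 0 0 -1'; python3 to.py .541 -.0025 .012
```

```text
time: 14.75
ee_pos: [0.5406, -0.0024, 0.0142]
eef_rot: [0.983, 0.183, -0.0, -0.0]
ft_force: [-0.0, -0.8, 0.1]
width: 0.0398
grip_force: 12.0
time: 14.95
ee_pos: [0.5407, -0.0023, 0.0131]
eef_rot: [0.983, 0.183, -0.0, -0.0]
ft_force: [-0.1, -0.3, -0.0]
width: 0.0398
grip_force: 12.0
time: 15.15
ee_pos: [0.5406, -0.0023, 0.0118]
eef_rot: [0.983, 0.183, -0.0, -0.0]
ft_force: [-0.8, 0.8, 0.3]
width: 0.0398
grip_force: 12.0
units [ 0.0013  0.0017 -0.0008] tool x at deg 21.06288482438481 [-0.9422  0.6406  1.0906  1.9358 -0.684   0.9957 -0.7332]
```

```bash
python3 -m crank '0 0 0.004 0 -1;0 0 0 0 -1;0 0 0 0 -1'|grep -E "ee_pos|ft"; python3 -m crank '0 0 0.003 0 -1;0 0 0 0 -1;0 0 0 0 -1'|grep -E "ee_pos|ft"
```

```text
ee_pos: [0.5408, -0.0023, 0.0115]
ft_force: [-1.9, 0.1, 6.5]
ee_pos: [0.5408, -0.0022, 0.0112]
ft_force: [-4.3, 1.4, 12.9]
```

```bash
python3 -m crank '0 0 -0.004 0 -1;0 0 0 0 -1' 3; python3 -m crank '0 0 0 0 -0.04;0 0 0 0 0;0 0 0 0 0.05;0 0 0 0 0.15;0 0 0 0 0.25;0 0 0 0 0.25'; python3 -m crank '0 0 -0.05 0 0.25;0 0 -0.1 0 0.25;0 0 -0.2 0 0.25;0 0 -0.24 0 0.3;-0.15 0.05 -0.2 0 0.3;-0.1 0.22 0 0 0.3;-0.1 0.22 0 0 0.3;-0.1 0.22 0 0 0.3;0 0.22 0 0 0.3;0 0.22 0 0 0.3'
python3 - <<'E'
from h import *
from bench import cams
import cv2
c=cams.camera("scene")["img"];t=cams.camera("top")["img"];cv2.imwrite("pics/s8.png",c);cv2.imwrite("pics/t8.png",t)
def cr(im,x,y,w,h,k):
    o=cv2.resize(im[y:y+h,x:x+w],None,fx=k,fy=k,interpolation=cv2.INTER_CUBIC)
    for i in range(0,w,10): cv2.putText(o,str(x+i),(i*k,12),0,.33,(0,0,255),1)
    for i in range(0,h,10): cv2.putText(o,str(y+i),(0,i*k+4),0,.33,(0,0,255),1)
    return o
m=np.zeros((600,800,3),np.uint8)
m[:300,:400]=cr(c,275,275,40,30,10);m[:300,400:]=cr(t,280,224,40,30,10)
m[300:600,:400]=cr(c,290,175,100,75,4);m[300:600,400:]=cr(t,355,195,80,60,5)
cv2.imwrite("pics/m8.png",m)
E
```

```text
time: 15.95
ee_pos: [0.5408, -0.0023, 0.0114]
eef_rot: [0.983, 0.183, 0.0, -0.0]
ft_force: [0.2, -0.8, -0.5]
width: 0.0398
grip_force: 3.0
time: 16.55
ee_pos: [0.5407, -0.0023, 0.0113]
eef_rot: [0.983, 0.183, 0.0, -0.0]
ft_force: [0.2, -0.6, 0.5]
width: 0.0529
grip_force: 0.0
time: 17.55
ee_pos: [0.5411, -0.2464, 0.1673]
eef_rot: [0.983, 0.183, 0.001, -0.0]
ft_force: [1.1, 1.8, 0.3]
width: 0.0566
grip_force: 0.0
```

View pics/m8.png

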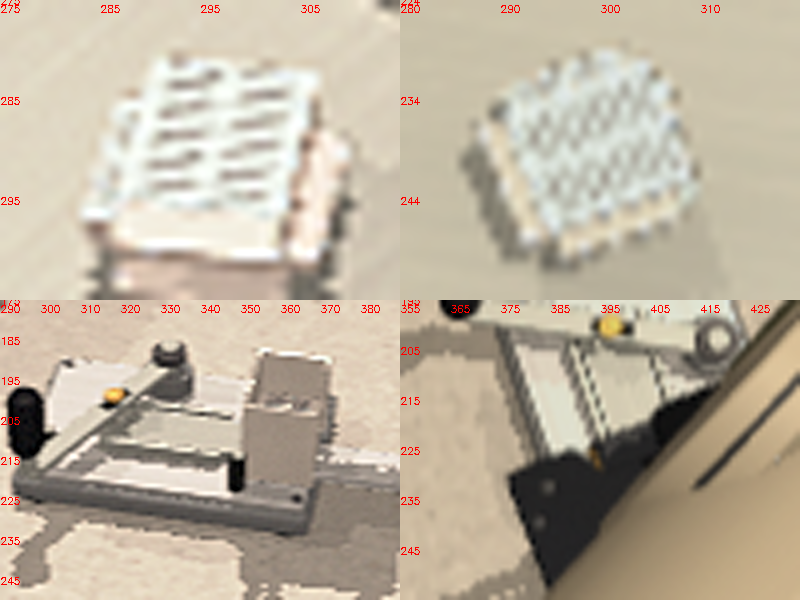

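Run:
```python
from h import *
S=[("s",290.5,281,14.25,-20,7),("s",306.2,282.3,-14.25,-20,7),("s",302.7,300.5,-14.25,20,3.6),("s",285.7,299,14.25,20,3.6)]
T=[("t",302.5,228.8,14.25,-20,7),("t",309,241.5,-14.25,-20,7),("t",294.5,249.5,-14.25,20,3.6),("t",287.5,236.5,14.25,20,3.6)]
for C in (S+T,S,T):
    x,e=fit(C,[.54,0,.3],.017); print(x,np.abs(e).max())
```

```text
[ 0.5409 -0.0012  0.4096] 2.3605240984510942
[ 0.5408 -0.0007  0.3836] 0.6342890526715337
[ 0.5407 -0.0023  0.4813] 1.192437964252889
```

The placed cassette is within about 1 mm and 2° of centred and crosswise on pile_top (scene-camera fit). Pile_top's visible corners are where they were, at (283,297) and (309,290). The lever is at rest, the tongue is empty and the next cassette is still in the magazine. Handing in.

```bash
python3 -m crank '0 0 -0.1 0 0.3;0 0 0 0 0.3;0 0 0 0 0.3' | head -2; python3 -c "
from bench import workorder; print(workorder.close_job())"
```

```text
time: 17.95
ee_pos: [0.5409, -0.2448, 0.1869]
the job is handed in; nothing more can be done
None
```

I dispensed one cassette, laid it flat and crosswise on the pile, centred to about 1 mm and with no visible shift of the pile, and handed the job in at about 18 s; the hand-in returned no verdict.

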